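Turn the row round: repair queue to return rack

TASK

Move the four things that stand in the grey rack over to the empty yellow rack, one to a bay and in reverse order: the thing at the left end of the grey rack goes in the bay at the right end of the yellow rack, the second from the left goes in the second bay from the right, and so on (left and right as seen from the robot). Stand each one upright in the middle of its bay, the blue carton lengthwise along the rack as it stands now, and leave the phone, the marker and the roll of tape where they are.

Things in the scene. Friction and masses are not known exactly. Their poses are not given: they have to be found in the camera images.
- torch: short black torch standing on its tail in a bay of the grey rack: round, 33 mm across the head (28 mm lower down), 58 mm tall. Origin at the centre of its underside, z up. Which bay it starts in varies.
- solder_reel: reel of solder, blue flanges, standing on one flange in a bay of the grey rack: about 58 mm in diameter, 40 to 44 mm tall, with a wire end sticking out a little. Origin on its underside, with the axis of the reel at x = -3, y = +1 mm; z up. Which bay it starts in varies.
- small_motor: small silver d.c. motor lying in a brass bracket in a bay of the grey rack (which bay varies): 33 mm along x, 46 mm along y (shaft direction), 25 mm tall. The can is 24 mm in diameter, its axis 12 mm up at x = -4 mm; the bracket has an upright plate at x = +16 mm, 18 mm tall. Grip it along x, 33 mm wide. Origin on its underside near the middle, z up.
- bulb_box: blue light-bulb carton: 55 mm along x, 86 mm along y, 60 mm tall, rigid, long side along the rack in a bay of the grey rack. Grip it across 55 mm, which lies across the rack. Origin at the centre of its underside, z up. Which bay it starts in varies.
- grey_rack: grey-painted rack fixed to the bench, full at the start: base 84 x 424 x 30 mm, five fins (4 mm thick, tops 43 mm up) part it into four bays in a row, each 101 mm wide, open front and back, cork liner. Origin under its centre; x across, y along the row. Bay centres at x = 0, y = -157.5, -52.5, 52.5, 157.5 mm, floor at z = 30 mm. Place and yaw vary; may be the nearer or farther rack.
- yellow_rack: yellow rack, empty at the start, fixed; the same shape, size, bays and axes as the grey rack. It lies parallel to it and the same way round, 130 mm in front of it or behind it (between centres, along x). Reverse order: what starts at y in the grey rack's frame belongs at -y in the yellow rack's frame.
- phone: dark phone lying flat to the left of the racks, 165 x 81 x 11 mm, origin under its centre; to be left alone
- marker: felt marker lying to the right of the racks, white with a blue cap, 18 x 113 x 20 mm, origin under its centre; to be left alone
- tape_roll: roll of black tape lying flat to the right of the racks, beyond the marker, 67 mm in diameter, 19 mm tall, origin under its centre; to be left alone
Mind the look-alikes: they are no part of the job. What is shaped like the solder_reel but brown or red is not meant.

How it is judged:
At the end, for the whole second after the job is handed in: Each thing stands upright (within 0.15 rad), at rest, on the floor of its own bay of the yellow rack, its origin within 12 mm of the bay centre along and across the rack, the carton lengthwise (within 0.3 rad), in the reverse of the order in which they stood in the grey rack (((y of torch in the frame of yellow_rack between -0.1695 and -0.1455 m and distance of torch from where it was at the start of the episode above 0.28 m) or (y of torch in the frame of yellow_rack between -0.0645 and -0.0405 m and distance of torch from where it was at the start of the episode above 0.146 m) or (y of torch in the frame of yellow_rack between 0.0405 and 0.0645 m and distance of torch from where it was at the start of the episode above 0.146 m) or (y of torch in the frame of yellow_rack between 0.1455 and 0.1695 m and distance of torch from where it was at the start of the episode above 0.28 m)) and x of torch in the frame of yellow_rack between -0.012 and 0.012 m and z of torch in the frame of yellow_rack between 0.022 and 0.038 m and angle between each of torch, solder_reel, small_motor, bulb_box's own z axis and vertical below 0.15 rad and linear speed of each of torch, solder_reel, small_motor, bulb_box below 0.02 m/s and angular speed of each of torch, solder_reel, small_motor, bulb_box below 0.3 rad/s and ((y of solder_reel in the frame of yellow_rack between -0.1695 and -0.1455 m and distance of solder_reel from where it was at the start of the episode above 0.28 m) or (y of solder_reel in the frame of yellow_rack between -0.0645 and -0.0405 m and distance of solder_reel from where it was at the start of the episode above 0.146 m) or (y of solder_reel in the frame of yellow_rack between 0.0405 and 0.0645 m and distance of solder_reel from where it was at the start of the episode above 0.146 m) or (y of solder_reel in the frame of yellow_rack between 0.1455 and 0.1695 m and distance of solder_reel from where it was at the start of the episode above 0.28 m)) and x of solder_reel in the frame of yellow_rack between -0.012 and 0.012 m and z of solder_reel in the frame of yellow_rack between 0.022 and 0.038 m and ((y of small_motor in the frame of yellow_rack between -0.1695 and -0.1455 m and distance of small_motor from where it was at the start of the episode above 0.28 m) or (y of small_motor in the frame of yellow_rack between -0.0645 and -0.0405 m and distance of small_motor from where it was at the start of the episode above 0.146 m) or (y of small_motor in the frame of yellow_rack between 0.0405 and 0.0645 m and distance of small_motor from where it was at the start of the episode above 0.146 m) or (y of small_motor in the frame of yellow_rack between 0.1455 and 0.1695 m and distance of small_motor from where it was at the start of the episode above 0.28 m)) and x of small_motor in the frame of yellow_rack between -0.012 and 0.012 m and z of small_motor in the frame of yellow_rack between 0.022 and 0.038 m and ((y of bulb_box in the frame of yellow_rack between -0.1695 and -0.1455 m and distance of bulb_box from where it was at the start of the episode above 0.28 m) or (y of bulb_box in the frame of yellow_rack between -0.0645 and -0.0405 m and distance of bulb_box from where it was at the start of the episode above 0.146 m) or (y of bulb_box in the frame of yellow_rack between 0.0405 and 0.0645 m and distance of bulb_box from where it was at the start of the episode above 0.146 m) or (y of bulb_box in the frame of yellow_rack between 0.1455 and 0.1695 m and distance of bulb_box from where it was at the start of the episode above 0.28 m)) and x of bulb_box in the frame of yellow_rack between -0.012 and 0.012 m and z of bulb_box in the frame of yellow_rack between 0.022 and 0.038 m and angle between the x axis of bulb_box and the x axis of yellow_rack, either way round below 0.3 rad); the robot touches nothing.
It fails at once if the phone is pushed or moved more than 15 mm (distance of phone from where it was at the start of the episode above 0.015 m).
It fails at once if the marker is pushed or moved more than 15 mm (distance of marker from where it was at the start of the episode above 0.015 m).
It fails at once if the tape roll is pushed or moved more than 15 mm (distance of tape_roll from where it was at the start of the episode above 0.015 m).
It also fails if it takes over 96 s, if anything falls off the work surface, if the arm or the gripper's body presses on something with over 40 N, if the wrist force passes 120 N, or if a joint passes its speed limit or range.

ROBOT

A 6-joint arm with a two-finger parallel gripper is mounted at the origin on a cart in front of the work surface, level with it; the furniture and walls round the work are solid. World frame = base frame: x ahead of the robot, y to its left, z up, the work surface at z = 0. Lengths are in m, angles in rad, forces in N, time in s.
With the tool pointing down it reaches from about 0.35 to 0.95 m from the base axis. Payload 17.4 kg.
Tool frame: the origin (TCP) lies midway between the tips of the shut fingers; the grasp point (between the pads) lies tcp_to_grasp behind it (tcp_to_grasp is the distance from the TCP to the grasp point, in m); z points along the fingers, y is the line along which they close (so a half turn about z gives the same grasp; the last joint's range is limited). The gripper opens to 93 mm and grips with 3 to 60 N. Pads are 15 mm wide; open, the fingers measure 128 mm over their backs; the gripper's body (75 mm by 188 mm) begins 65 mm behind the grasp point.
Start: joints at [1.284, 0.116, 1.442, -0, 1.584, -0.038], TCP at [0.166, 0.654, 0.219] pointing down, gripper open.
Joint ranges: [-2.83, 2.83], [-0.83, 2.19], [0.07, 2.5], [-1.14, 4.28], [0.01, 3], [-2.97, 2.97]. Speed limits (rad/s): [1.89, 1.89, 2.22, 3.14, 3.14, 3.14].

INTERFACE

Orientations are given as a 3x3 rotation matrix whose columns are the frame's x, y, z axes.
In Python, from plant import * gives the robot as it stands. The module is installed in compiled form; this text tells all that it offers.
- The arm moves only by the tool carry_out, never from a script. Its argument "plan" is a list of rows, each a list of 2 entries, a list of its own where there are three numbers: the shift along the world's x, y, z in m, then the turn about the world's z in degrees. A call has 1 to 20 rows; each row shifts and turns the commanded pose from where the row before left it; what a row does not reach is not made up. A row lasts 1/12 s, in which the tool goes at most 41.7 mm and 7.16 degrees, less where a joint would pass 70% of its speed; a pose out of reach is approached as far as the arm can. A call is refused whole if a number of a shift passes 0.0417 or a number of a turn 7.16, either way. A call with a gripper value outside its range is refused whole. "fingers" is the opening, from 0 (shut) to 1 (fully open), set as the call begins (left out, the last holds). The fingers move at their own pace and stop on an object; "grip_force" is the grip in N (left out, the last holds). Time passes only in rows, so rows that do not move let the fingers close. It gives the time, the measured TCP pose, the force, the opening and the grip force at its end, in the units of the state.
- get_state(): the state, without advancing time (a new reading comes with each control period).
- capture(name): name is "scene" or "top"; returns a dict with "pixels" (420x560x3 uint8, red, green, blue), "depth" (420x560 float32, m along the optical axis (not along the pixel's ray), 0 where there is no reading), "K" (3x3 intrinsics, pixels), "R" (3x3) and "t" (3): a world point X has camera coordinates R X + t. Camera axes: x right, y down, z forward; pixel columns grow to the right and rows downward; lengths in m; the calibration is good to about 2 mm. A picture is of the moment at which its call begins.
- sign_off(): hands the job in; it is judged then, once.
The state is a dict: "t": time; "joint_positions": joint angles; "qd": joint speeds; "joint_efforts": joint torques, N m; "tcp_pos": TCP position; "tool_rot": TCP orientation; "contact_force": force on the tool from outside, world axes, zero at the start; "ft_torque": the same for the moment, N m; "opening": opening from 0.0 (shut) to 1.0 (fully open); "gripper_force": force on a finger pad.
Only numpy, scipy, OpenCV 4.12 (cv2) and the standard library are available. Lean on these libraries where they do the work, as an engineer would, in place of code of your own. Each camera call takes 0.05 s, during which the arm holds its last target. There are 200 camera calls.

## Working session

There is one attempt and no reset: what is moved stays moved. The work goes in short steps, Python scripts to look and compute and a tool call to move; the robot and the scene stay as the last step left them, time stands still between calls to the robot, and variables do not carry over. Pictures are saved under pics/ and viewed, at most 14 in all, crops included, and the job is handed in when it is done.

Besides the shell and the picture viewer there is one more tool, called after ">>>" as name(argument=value, ...) on one line, values as JSON. carry_out: Moves the arm, as the interface text tells. Its arguments: {"type":"object","properties":{"plan":{"type":"array"},"fingers":{"type":"number"},"grip_force":{"type":"number"}},"required":["plan"]}

```bash
mkdir -p pics
python3 - <<'E'
from plant import *
import cv2,numpy as np
for n in("top","scene"):
    c=capture(n);cv2.imwrite(f"pics/{n}0.png",c["pixels"][:,:,::-1]);np.savez(f"{n}0.npz",**c)
s=get_state();print({k:np.round(v,3).tolist() for k,v in s.items()})
try: print(tcp_to_grasp)
except Exception as e: print(e)
E
```

```text
{'t': 0.1, 'joint_positions': [1.284, 0.116, 1.442, -0.0, 1.584, -0.038], 'qd': [0.001, -0.002, -0.002, 0.002, 0.001, 0.0], 'joint_efforts': [0.001, -72.29, -62.386, 0.078, 0.023, -0.0], 'tcp_pos': [0.166, 0.654, 0.218], 'tool_rot': [[-0.969, 0.246, -0.0], [0.246, 0.969, -0.001], [0.0, -0.001, -1.0]], 'contact_force': [0.451, -0.216, -0.456], 'ft_torque': [0.041, -0.011, 0.045], 'gripper_force': 0.0, 'opening': 1.0}
0.0188
```

View pics/top0.png

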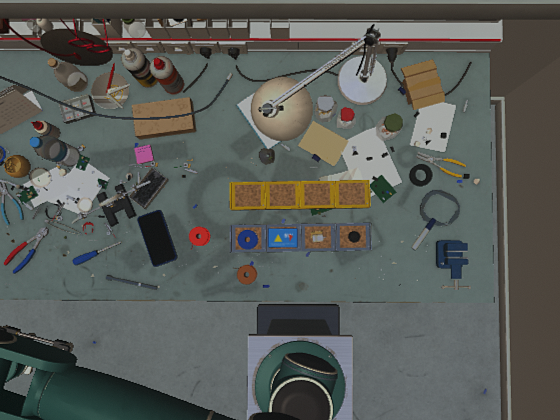

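View pics/scene0.png

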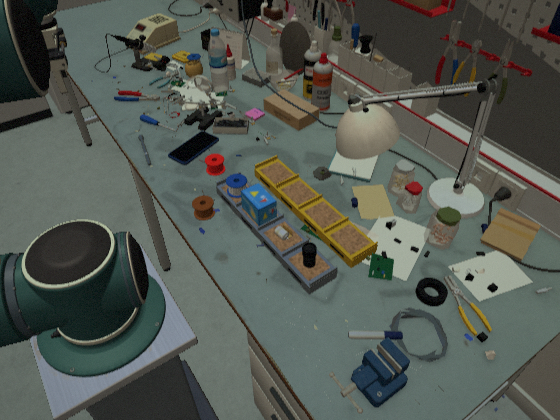

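The top view shows the grey rack along row 237 and the empty yellow rack farther away along row 195. The grey rack holds, left to right:
- Blue reel: (248,239)
- Blue carton: (284,238)
- Motor: (317,238)
- Torch: (353,237)

The possible mistakes are the red reel at (200,236) and the brown reel at (247,274). I'm choosing the blue reel, which stands in the rack. Next I measure positions and check with one close crop.

```bash
cat > h.py <<'E'
import numpy as np,cv2
def cloud(c):
    d=c["depth"].astype(float);v,u=np.mgrid[:420,:560];K=c["K"]
    P=np.stack([(u-K[0,2])/K[0,0]*d,(v-K[1,2])/K[1,1]*d,d],-1)
    return (P-c["t"])@c["R"]
E
python3 - <<'E'
from h import *
c=dict(np.load("top0.npz"));W=cloud(c);hsv=cv2.cvtColor(c["pixels"],cv2.COLOR_RGB2HSV)
print("K",c["K"][0,0],"cam",-c["R"].T@c["t"])
m=np.zeros((420,560),bool);m[170:220,220:380]=1
y=m&(hsv[...,0]>18)&(hsv[...,0]<35)&(hsv[...,1]>150)&(W[...,2]>.01)
p=W[y];print("yel z",np.percentile(p[:,2],[5,50,95]))
r=cv2.minAreaRect(p[:,:2].astype(np.float32));print("yellow",r)
g=np.zeros_like(m);g[218:258,222:385]=1;g&=(W[...,2]>.022)
r=cv2.minAreaRect(W[g][:,:2].astype(np.float32));print("grey",r)
def rep(n,u0,u1,zlo,v0=222,v1=256):
    q=np.zeros_like(m);q[v0:v1,u0:u1]=1;q&=(W[...,2]>zlo);p=W[q]
    r=cv2.minAreaRect(p[:,:2].astype(np.float32))
    print(n,len(p),"zmax",p[:,2].max().round(3),"min",p[:,:2].min(0).round(3),"max",p[:,:2].max(0).round(3),"rect",np.round(r[0],4),np.round(r[1],4),round(r[2],1))
rep("reel",234,262,.055);rep("box",267,300,.075);rep("motor",306,330,.045);rep("torch",340,365,.06)
q=np.zeros_like(m);q[60:165,235:345]=1;q&=(W[...,2]>.03);p=W[q];print("lamp min x",p[:,0].min(),"z",np.percentile(p[:,2],[2,50,98]))
q=np.zeros_like(m);q[150:300,180:400]=1;print("floor",np.median(W[q][:,2]))
a=cv2.resize(c["pixels"][170:290,190:390,::-1],None,fx=4,fy=4,interpolation=cv2.INTER_CUBIC);cv2.imwrite("pics/crop0.png",a)
E
```

```text
K 515.4629104688954 cam [0.41323176 0.01962152 1.58450257]
yel z [0.02323528 0.02952104 0.04232388]
yellow ((0.5173414945602417, 0.0027641505002975464), (0.20746691524982452, 0.42250633239746094), 1.2011401653289795)
grey ((0.4488556683063507, 0.0012463182210922241), (0.08434761315584183, 0.42328205704689026), 1.34023916721344)
reel 290 zmax 1.585 min [0.412 0.02 ] max [0.477 0.186] rect [0.4451 0.1027] [0.0646 0.1658] 0.3
box 569 zmax 1.585 min [0.413 0.012] max [0.472 0.096] rect [0.4422 0.0539] [0.0584 0.0844] 0.4
motor 84 zmax 1.585 min [ 0.413 -0.066] max [0.468 0.02 ] rect [ 0.4425 -0.0196] [0.0319 0.0925] 17.7
torch 112 zmax 1.585 min [ 0.413 -0.168] max [0.467 0.02 ] rect [ 0.4267 -0.0768] [0.0321 0.192 ] 17.5
lamp min x 0.41323175522522043 z [0.04729624 0.18290982 0.30669291]
floor 0.0011905151870983009
```

View pics/crop0.png

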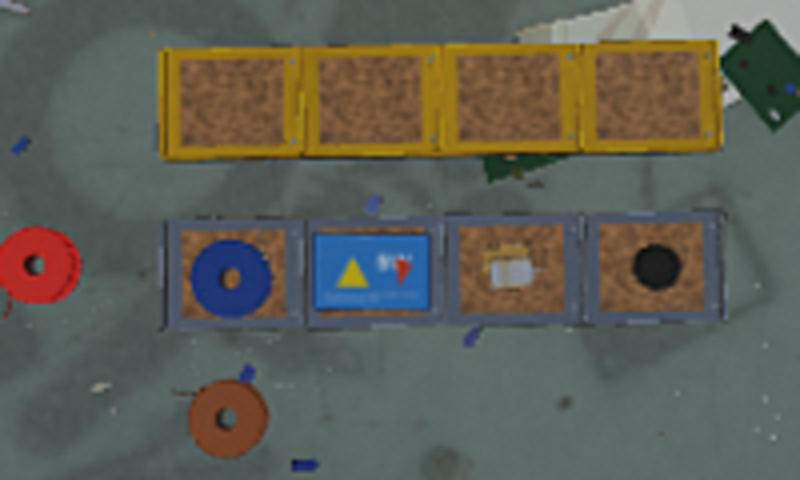

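The crop shows the blue reel at (232,278), the carton at (372,272), the motor at (510,270) with its brass plate on the far side, and the torch at (657,267). The red and brown reels are outside the rack. Some pixels have no depth reading, so I'm redoing the measurement without them.

Run:
```python
from h import *
for n in("top","scene"):
    c=dict(np.load(n+"0.npz"));W=cloud(c);W[c["depth"]<=0]=-9
    hsv=cv2.cvtColor(c["pixels"],cv2.COLOR_RGB2HSV)
    X,Y,Z=W[...,0],W[...,1],W[...,2]
    def rep(l,q):
        p=W[q];r=cv2.minAreaRect(p[:,:2].astype(np.float32))
        print(n,l,len(p),"z",np.percentile(p[:,2],[5,95]).round(3),"min",p[:,:2].min(0).round(3),"max",p[:,:2].max(0).round(3),"rect",np.round(r[0],4),np.round(r[1],4),round(r[2],1))
    a=(abs(Y)<.25)
    rep("yel",a&(X>.5)&(X<.66)&(hsv[...,0]>18)&(hsv[...,0]<35)&(hsv[...,1]>150)&(Z>.025)&(Z<.05))
    rep("grey",a&(X>.38)&(X<.51)&(Z>.025)&(Z<.05))
    G=(X>.4)&(X<.5)
    rep("reel",G&(Z>.06)&(Y>.11)&(Y<.2));rep("box",G&(Z>.08)&(Y>0)&(Y<.11))
    rep("motor",G&(Z>.0465)&(Y>-.09)&(Y<-.015))
    rep("plate",G&(Z>.044)&(Z<.052)&(Y>-.09)&(Y<-.015)&(hsv[...,1]>100))
    rep("torch",G&(Z>.08)&(Y>-.2)&(Y<-.12))
    q=(abs(Y)<.3)&(X>.55)&(X<.9)&(Z>.06)
    p=W[q]
    for lo in(.06,.1,.15,.2,.25,.3):
        s=p[(p[:,2]>lo)&(p[:,2]<lo+.05)]
        if len(s): print("obst",lo,s[:,0].min().round(3),s[s[:,0].argmin(),1].round(3),"y",s[:,1].min().round(2),s[:,1].max().round(2))
```

```text
top yel 1458 z [0.026 0.042] min [ 0.533 -0.208] max [0.624 0.215] rect [0.5787 0.0041] [0.0842 0.4225] 1.3
top grey 2614 z [0.026 0.042] min [ 0.403 -0.21 ] max [0.493 0.213] rect [0.4488 0.0012] [0.0838 0.4233] 1.4
top reel 278 z [0.063 0.074] min [0.412 0.13 ] max [0.477 0.186] rect [0.4418 0.1565] [0.057  0.0595] 15.4
top box 553 z [0.084 0.095] min [0.419 0.012] max [0.472 0.096] rect [0.4452 0.0539] [0.0525 0.0844] 0.4
top motor 69 z [0.047 0.057] min [ 0.438 -0.066] max [ 0.468 -0.033] rect [ 0.4525 -0.0494] [0.0299 0.0328] 0.7
top plate 8 z [0.044 0.048] min [ 0.435 -0.066] max [ 0.468 -0.039] rect [ 0.4524 -0.0488] [0.031  0.0274] 14.4
top torch 88 z [0.08  0.089] min [ 0.435 -0.168] max [ 0.467 -0.139] rect [ 0.4511 -0.154 ] [0.0313 0.0298] 50.9
obst 0.06 0.729 0.06 y -0.3 0.09
obst 0.1 0.728 0.065 y -0.28 0.15
obst 0.15 0.733 0.062 y -0.02 0.14
obst 0.2 0.761 0.063 y 0.01 0.12
obst 0.25 0.783 0.086 y -0.1 0.1
obst 0.3 0.874 -0.048 y -0.11 -0.05
scene yel 1580 z [0.026 0.04 ] min [ 0.528 -0.212] max [0.624 0.216] rect [0.5764 0.002 ] [0.0872 0.427 ] 1.4
scene grey 2865 z [0
[... 154 characters left out ...]
.184] rect [0.4396 0.1551] [0.0588 0.0563] 11.9
scene box 564 z [0.083 0.09 ] min [0.416 0.006] max [0.474 0.094] rect [0.4442 0.0499] [0.0884 0.0576] 89.4
scene motor 85 z [0.047 0.054] min [ 0.434 -0.069] max [ 0.466 -0.037] rect [ 0.4498 -0.0525] [0.0322 0.032 ] 4.7
scene plate 8 z [0.044 0.047] min [ 0.464 -0.064] max [ 0.467 -0.032] rect [ 0.4653 -0.0476] [0.001 0.032] 3.5
scene torch 129 z [0.08  0.087] min [ 0.433 -0.174] max [ 0.464 -0.142] rect [ 0.4482 -0.1577] [0.0322 0.0303] 85.1
obst 0.06 0.725 0.061 y -0.3 0.1
obst 0.1 0.725 0.048 y -0.03 0.12
obst 0.15 0.73 0.057 y -0.03 0.13
obst 0.2 0.761 0.06 y 0.01 0.12
obst 0.25 0.809 0.056 y -0.11 0.06
obst 0.3 0.872 -0.051 y -0.12 -0.05
```

>>> carry_out(plan=[[[0.0172,-0.0311,0],-4.65],[[0.0172,-0.0311,0],-4.65],[[0.0172,-0.0311,0],-4.65],[[0.0172,-0.0311,0],-4.65],[[0.0172,-0.0311,0],-4.65],[[0.0172,-0.0311,0],-4.65],[[0.0172,-0.0311,0],-4.65],[[0.0172,-0.0311,0],-4.65],[[0.0172,-0.0311,0],-4.65],[[0.0172,-0.0311,0],-4.65],[[0.0172,-0.0311,0],-4.65],[[0.0172,-0.0311,0],-4.65],[[0.0172,-0.0311,0],-4.65],[[0.0172,-0.0311,0],-4.65],[[0.0172,-0.0311,0],-4.65],[[0.0172,-0.0311,0],-4.65],[[0,0,0],0],[[0,0,0],0]], fingers=1, grip_force=15)

```text
t: 1.6
tcp_pos: [0.4419, 0.1552, 0.2183]
tool_rot: [[-0.02, 1.0, -0.001], [1.0, 0.02, -0.0], [-0.0, -0.001, -1.0]]
contact_force: [-0.7, -0.5, 0.1]
opening: 0.999
gripper_force: 0.0
```

>>> carry_out(plan=[[[-0.001,0.0005,-0.03],0],[[0,0,-0.03],0],[[0,0,-0.03],0],[[0,0,-0.03],0],[[0,0,-0.025],0],[[0,0,-0.02],0],[[0,0,-0.01],0],[[0,0,0],0],[[0,0,0],0]])

```text
t: 2.35
tcp_pos: [0.4403, 0.1577, 0.0442]
tool_rot: [[-0.025, 1.0, -0.0], [1.0, 0.025, 0.0], [0.0, -0.0, -1.0]]
contact_force: [0.9, -0.1, 0.5]
opening: 1.002
gripper_force: 0.0
```

>>> carry_out(plan=[[[0,0,0],0],[[0,0,0],0],[[0,0,0],0],[[0,0,0],0],[[0,0,0],0],[[0,0,0],0],[[0,0,0],0],[[0,0,0],0],[[0,0,0],0],[[0,0,0],0]], fingers=0)

```text
t: 3.18
tcp_pos: [0.4405, 0.1571, 0.0439]
tool_rot: [[-0.023, 1.0, 0.0], [1.0, 0.023, 0.0], [0.0, 0.0, -1.0]]
contact_force: [-1.2, -0.7, 5.0]
opening: 0.615
gripper_force: 15.0
```

>>> carry_out(plan=[[[0,0,0.015],0],[[0,0,0.03],0],[[0,0,0.035],0],[[0,0,0.02],0],[[0.006,-0.013,0],0],[[0.0117,-0.0259,0],0],[[0.0117,-0.0259,0],0],[[0.0117,-0.0259,0],0],[[0.0117,-0.0259,0],0],[[0.0117,-0.0259,0],0],[[0.0117,-0.0259,0],0],[[0.0117,-0.0259,0],0],[[0.0117,-0.0259,0],0],[[0.0117,-0.0259,0],0],[[0.0117,-0.0259,0],0],[[0.0117,-0.0259,0],0],[[0.006,-0.013,0],0],[[0,0,0],0],[[0,0,0],0],[[0,0,0],0]], grip_force=25)

```text
t: 4.85
tcp_pos: [0.5808, -0.1531, 0.1432]
tool_rot: [[-0.024, 1.0, -0.001], [1.0, 0.024, 0.001], [0.001, -0.001, -1.0]]
contact_force: [-0.8, -1.1, -2.4]
opening: 0.614
gripper_force: 25.0
```

>>> carry_out(plan=[[[0,0,-0.02],0],[[0,0,-0.03],0],[[0,0,-0.025],0],[[0,0,-0.012],0],[[0,0,-0.006],0],[[0,0,-0.003],0],[[0,0,-0.001],0],[[0,0,0],0],[[0,0,0],0]])

```text
t: 5.6
tcp_pos: [0.5817, -0.1539, 0.048]
tool_rot: [[-0.024, 1.0, 0.002], [1.0, 0.024, -0.0], [-0.001, 0.002, -1.0]]
contact_force: [0.6, 0.3, -2.9]
opening: 0.619
gripper_force: 25.0
```

Still hanging, so I lower it a little more.

>>> carry_out(plan=[[[0,0,-0.002],0],[[0,0,-0.0015],0],[[0,0,0],0],[[0,0,0],0]])

```text
t: 5.93
tcp_pos: [0.5815, -0.1539, 0.0438]
tool_rot: [[-0.023, 1.0, 0.001], [1.0, 0.023, -0.0], [-0.0, 0.001, -1.0]]
contact_force: [-0.6, -0.4, 3.8]
opening: 0.618
gripper_force: 25.0
```

>>> carry_out(plan=[[[0,0,0],0],[[0,0,0],0],[[0,0,0],0],[[0,0,0],0],[[0,0,0],0],[[0,0,0],0],[[0,0,0.02],0],[[0,0,0.04],0],[[0,0,0.04],0],[[0,0,0.01],0],[[0,0,0],0],[[0,0,0],0]], fingers=1)

```text
t: 6.93
tcp_pos: [0.5812, -0.1538, 0.1532]
tool_rot: [[-0.023, 1.0, 0.001], [1.0, 0.023, -0.0], [-0.0, 0.001, -1.0]]
contact_force: [0.0, 0.3, -0.1]
opening: 1.003
gripper_force: 0.0
```

>>> carry_out(plan=[[[-0.02,-0.0005,0],0],[[-0.03,-0.0005,0],0],[[-0.03,-0.0005,0],0],[[-0.03,-0.0005,0],0],[[-0.0215,0,0],0],[[0,0,0],0],[[0,0,-0.02],0],[[0,0,-0.03],0],[[0,0,-0.03],0],[[0,0,-0.015],0],[[0,0,-0.008],0],[[0,0,0],0],[[0,0,0],0]])

```text
t: 8.02
tcp_pos: [0.4497, -0.1557, 0.05]
tool_rot: [[-0.024, 1.0, -0.001], [1.0, 0.024, 0.0], [0.0, -0.001, -1.0]]
contact_force: [0.1, -0.5, 1.0]
opening: 1.0
gripper_force: 0.0
```

>>> carry_out(plan=[[[0,0,0],0],[[0,0,0],0],[[0,0,0],0],[[0,0,0],0],[[0,0,0],0],[[0,0,0],0],[[0,0,0],0],[[0,0,0],0],[[0,0,0],0],[[0,0,0],0],[[0,0,0],0],[[0,0,0],0],[[0,0,0],0]], fingers=0, grip_force=20)

```text
t: 9.1
tcp_pos: [0.4496, -0.1558, 0.0501]
tool_rot: [[-0.023, 1.0, -0.0], [1.0, 0.023, 0.0], [0.0, -0.0, -1.0]]
contact_force: [-0.5, -0.7, 0.6]
opening: 0.353
gripper_force: 20.0
```

>>> carry_out(plan=[[[0,0,0.015],0],[[0,0,0.03],0],[[0,0,0.035],0],[[0,0,0.02],0],[[0.0048,0.0122,0],0],[[0.00956,0.02435,0],0],[[0.00956,0.02435,0],0],[[0.00956,0.02435,0],0],[[0.00956,0.02435,0],0],[[0.00956,0.02435,0],0],[[0.00956,0.02435,0],0],[[0.00956,0.02435,0],0],[[0.00956,0.02435,0],0],[[0.00956,0.02435,0],0],[[0.00956,0.02435,0],0],[[0.00956,0.02435,0],0],[[0.00956,0.02435,0],0],[[0.0048,0.0122,0],0],[[0,0,0],0],[[0,0,0],0]])

```text
t: 10.77
tcp_pos: [0.5738, 0.1608, 0.1498]
tool_rot: [[-0.024, 1.0, -0.001], [1.0, 0.024, -0.0], [-0.0, -0.001, -1.0]]
contact_force: [-0.4, -0.4, -1.4]
opening: 0.351
gripper_force: 20.0
```

>>> carry_out(plan=[[[0,0,-0.02],0],[[0,0,-0.03],0],[[0,0,-0.025],0],[[0,0,-0.012],0],[[0,0,-0.006],0],[[0,0,-0.003],0],[[0,0,-0.001],0],[[0,0,0],0],[[0,0,0],0],[[0,0,0],0]])

```text
t: 11.6
tcp_pos: [0.5744, 0.1609, 0.0542]
tool_rot: [[-0.024, 1.0, 0.001], [1.0, 0.024, 0.0], [0.0, 0.001, -1.0]]
contact_force: [-0.4, -0.5, -0.6]
opening: 0.347
gripper_force: 20.0
```

>>> carry_out(plan=[[[0,0,-0.002],0],[[0,0,-0.0015],0],[[0,0,-0.0005],0],[[0,0,0],0],[[0,0,0],0]])

```text
t: 12.02
tcp_pos: [0.5743, 0.161, 0.05]
tool_rot: [[-0.024, 1.0, 0.001], [1.0, 0.024, 0.0], [0.0, 0.001, -1.0]]
contact_force: [-2.3, -0.2, 7.2]
opening: 0.354
gripper_force: 20.0
```

>>> carry_out(plan=[[[0,0,0],0],[[0,0,0],0],[[0,0,0],0],[[0,0,0],0],[[0,0,0],0],[[0,0,0],0],[[0,0,0.02],0],[[0,0,0.04],0],[[0,0,0.04],0],[[0,0,0.01],0],[[0,0,0],0]], fingers=1)

```text
t: 12.93
tcp_pos: [0.5753, 0.1611, 0.1632]
tool_rot: [[-0.024, 1.0, 0.006], [1.0, 0.023, 0.001], [0.001, 0.006, -1.0]]
contact_force: [0.5, -0.6, -0.4]
opening: 0.996
gripper_force: 0.0
```

>>> carry_out(plan=[[[-0.008,-0.013,0],0],[[-0.0145,-0.0265,0],0],[[-0.0145,-0.0265,0],0],[[-0.0145,-0.0265,0],0],[[-0.0145,-0.0265,0],0],[[-0.0145,-0.0265,0],0],[[-0.0145,-0.0265,0],0],[[-0.0145,-0.0265,0],0],[[-0.0145,-0.0135,0],0],[[0,0,0],0],[[0,0,-0.02],0],[[0,0,-0.03],0],[[0,0,-0.03],0],[[0,0,-0.02],0],[[0,0,-0.01],0],[[0,0,0],0],[[0,0,0],0]])

```text
t: 14.35
tcp_pos: [0.4498, -0.0511, 0.0491]
tool_rot: [[-0.024, 1.0, -0.001], [1.0, 0.024, 0.0], [0.0, -0.001, -1.0]]
contact_force: [0.5, 0.2, 0.0]
opening: 1.001
gripper_force: 0.0
```

>>> carry_out(plan=[[[0.0005,0,-0.007],0],[[0,0,-0.005],0],[[0,0,-0.003],0],[[0,0,0],0],[[0,0,0],0]])

```text
t: 14.77
tcp_pos: [0.4505, -0.0512, 0.0343]
tool_rot: [[-0.023, 1.0, 0.0], [1.0, 0.023, -0.0], [-0.0, 0.0, -1.0]]
contact_force: [-0.4, -0.7, 1.0]
opening: 1.0
gripper_force: 0.0
```

>>> carry_out(plan=[[[0,0,0],0],[[0,0,0],0],[[0,0,0],0],[[0,0,0],0],[[0,0,0],0],[[0,0,0],0],[[0,0,0],0],[[0,0,0],0],[[0,0,0],0],[[0,0,0],0],[[0,0,0],0],[[0,0,0],0],[[0,0,0],0]], fingers=0, grip_force=15)

```text
t: 15.85
tcp_pos: [0.4505, -0.0512, 0.0342]
tool_rot: [[-0.023, 1.0, 0.0], [1.0, 0.023, 0.0], [0.0, 0.0, -1.0]]
contact_force: [0.4, 0.1, -0.4]
opening: 0.357
gripper_force: 14.6
```

>>> carry_out(plan=[[[0,0,0.015],0],[[0,0,0.03],0],[[0,0,0.035],0],[[0,0,0.02],0],[[0.0079,0.0067,0],0],[[0.0157,0.0133,0],0],[[0.0157,0.0133,0],0],[[0.0157,0.0133,0],0],[[0.0157,0.0133,0],0],[[0.0157,0.0133,0],0],[[0.0157,0.0133,0],0],[[0.0157,0.0133,0],0],[[0.0079,0.0067,0],0],[[0,0,0],0],[[0,0,0],0]])

```text
t: 17.1
tcp_pos: [0.5758, 0.0554, 0.1333]
tool_rot: [[-0.024, 1.0, -0.001], [1.0, 0.024, -0.0], [-0.0, -0.001, -1.0]]
contact_force: [0.4, -0.7, -0.7]
opening: 0.358
gripper_force: 14.6
```

>>> carry_out(plan=[[[0,0,-0.02],0],[[0,0,-0.03],0],[[0,0,-0.025],0],[[0,0,-0.012],0],[[0,0,-0.006],0],[[0,0,-0.003],0],[[0,0,-0.001],0],[[0,0,0],0],[[0,0,0],0],[[0,0,0],0]])

```text
t: 17.93
tcp_pos: [0.5766, 0.0553, 0.0382]
tool_rot: [[-0.024, 1.0, 0.001], [1.0, 0.024, 0.0], [0.0, 0.001, -1.0]]
contact_force: [-0.2, 0.0, -0.1]
opening: 0.357
gripper_force: 14.6
```

>>> carry_out(plan=[[[0,0,-0.002],0],[[0,0,-0.001],0],[[0,0,-0.0005],0],[[0,0,0],0],[[0,0,0],0]])

```text
t: 18.35
tcp_pos: [0.5763, 0.0554, 0.0341]
tool_rot: [[-0.023, 1.0, 0.0], [1.0, 0.023, 0.0], [0.0, 0.0, -1.0]]
contact_force: [-1.8, 0.4, 4.1]
opening: 0.356
gripper_force: 14.6
```

>>> carry_out(plan=[[[0,0,0],0],[[0,0,0],0],[[0,0,0],0],[[0,0,0],0],[[0,0,0],0],[[0,0,0],0],[[0,0,0.02],0],[[0,0,0.04],0],[[0,0,0.04],0],[[0,0,0.02],0],[[0,0,0],0],[[0,0,0],0]], fingers=1)

```text
t: 19.35
tcp_pos: [0.5766, 0.0553, 0.1547]
tool_rot: [[-0.023, 1.0, 0.002], [1.0, 0.023, 0.0], [0.0, 0.002, -1.0]]
contact_force: [-0.9, 0.1, -0.5]
opening: 1.0
gripper_force: 0.0
```

>>> carry_out(plan=[[[-0.02,-0.001,0],0],[[-0.03,-0.001,0],0],[[-0.03,-0.001,0],0],[[-0.03,0,0],0],[[-0.022,0,0],0],[[0,0,0],0],[[0,0,0],0],[[0,0,-0.02],0],[[0,0,-0.03],0],[[0,0,-0.03],0],[[0,0,-0.016],0],[[0,0,-0.008],0],[[0,0,0],0],[[0,0,0],0]])

```text
t: 20.52
tcp_pos: [0.4446, 0.0523, 0.0499]
tool_rot: [[-0.023, 1.0, -0.001], [1.0, 0.023, 0.0], [0.0, -0.001, -1.0]]
contact_force: [-0.4, 0.5, -0.1]
opening: 1.002
gripper_force: 0.0
```

>>> carry_out(plan=[[[0,0,0],0],[[0,0,0],0],[[0,0,0],0],[[0,0,0],0],[[0,0,0],0],[[0,0,0],0],[[0,0,0],0],[[0,0,0],0],[[0,0,0],0],[[0,0,0],0]], fingers=0)

```text
t: 21.35
tcp_pos: [0.4442, 0.0523, 0.0499]
tool_rot: [[-0.023, 1.0, 0.0], [1.0, 0.023, 0.0], [0.0, 0.0, -1.0]]
contact_force: [-1.2, 0.1, 4.4]
opening: 0.596
gripper_force: 14.9
```

>>> carry_out(plan=[[[0,0,0.015],0],[[0,0,0.03],0],[[0,0,0.035],0],[[0,0,0.02],0],[[0.0084,-0.0064,0],0],[[0.0168,-0.0127,0],0],[[0.0168,-0.0127,0],0],[[0.0168,-0.0127,0],0],[[0.0168,-0.0127,0],0],[[0.0168,-0.0127,0],0],[[0.0168,-0.0127,0],0],[[0.0168,-0.0127,0],0],[[0.0084,-0.0064,0],0],[[0,0,0],0],[[0,0,0],0]])

```text
t: 22.6
tcp_pos: [0.5782, -0.0494, 0.1487]
tool_rot: [[-0.023, 1.0, -0.002], [1.0, 0.023, 0.0], [0.0, -0.002, -1.0]]
contact_force: [1.0, 0.2, -1.0]
opening: 0.59
gripper_force: 14.9
```

>>> carry_out(plan=[[[0,0,-0.02],0],[[0,0,-0.025],0],[[0,0,-0.02],0],[[0,0,0],0],[[0,0,0],0]])

```text
t: 23.02
tcp_pos: [0.5776, -0.0488, 0.0844]
tool_rot: [[-0.024, 1.0, -0.002], [1.0, 0.024, 0.0], [0.0, -0.001, -1.0]]
contact_force: [0.6, -0.3, -0.5]
opening: 0.592
gripper_force: 14.9
```

>>> carry_out(plan=[[[0.001,0,-0.012],0],[[0,0,-0.01],0],[[0,0,-0.006],0],[[0,0,-0.003],0],[[0,0,0],0],[[0,0,0],0]])

```text
t: 23.52
tcp_pos: [0.5796, -0.0494, 0.0538]
tool_rot: [[-0.023, 1.0, -0.0], [1.0, 0.023, 0.0], [0.0, -0.0, -1.0]]
contact_force: [-0.9, -0.2, -0.9]
opening: 0.589
gripper_force: 14.9
```

>>> carry_out(plan=[[[0,0,-0.0015],0],[[0,0,-0.0015],0],[[0,0,-0.001],0],[[0,0,0],0],[[0,0,0],0]])

```text
t: 23.93
tcp_pos: [0.5797, -0.0494, 0.0499]
tool_rot: [[-0.023, 1.0, 0.0], [1.0, 0.023, -0.0], [-0.0, 0.0, -1.0]]
contact_force: [0.3, -0.5, 2.1]
opening: 0.59
gripper_force: 14.9
```

Now I release, lift, and back away so I can look.

>>> carry_out(plan=[[[0,0,0],0],[[0,0,0],0],[[0,0,0],0],[[0,0,0],0],[[0,0,0],0],[[0,0,0],0],[[0,0,0.02],0],[[0,0,0.04],0],[[0,0,0.04],0],[[0,0,0.04],0],[[0,0,0.04],0],[[0,0,0.02],0],[[0,0,0],0],[[0,0,0],0]], fingers=1)

```text
t: 25.1
tcp_pos: [0.5799, -0.0494, 0.2507]
tool_rot: [[-0.023, 1.0, 0.002], [1.0, 0.023, -0.0], [-0.0, 0.002, -1.0]]
contact_force: [0.0, -0.1, -0.6]
opening: 1.001
gripper_force: 0.0
```

>>> carry_out(plan=[[[-0.01,0.02,0],4],[[-0.01,0.03,0],4],[[-0.01,0.03,0],4],[[-0.01,0.03,0],4],[[-0.01,0.03,0],4],[[-0.01,0.03,0],4],[[-0.01,0.03,0],4],[[-0.01,0.03,0],4],[[-0.01,0.03,0],4],[[-0.01,0.03,0],4],[[-0.01,0.03,0],4],[[-0.01,0.03,0],4],[[-0.01,0.03,0],4],[[-0.01,0.03,0],4],[[-0.01,0.03,0],4],[[-0.01,0.03,0],4],[[-0.01,0.03,0],4],[[-0.01,0.03,0],4],[[0,0,0],0],[[0,0,0],0]])

```text
t: 26.77
tcp_pos: [0.3986, 0.4813, 0.2473]
tool_rot: [[-0.959, 0.285, -0.002], [0.285, 0.959, -0.002], [0.001, -0.003, -1.0]]
contact_force: [-0.3, -1.3, 0.6]
opening: 0.999
gripper_force: 0.0
```

Run:
```python
from h import *
from plant import *
th=np.radians(1.3);Rz=np.array([[np.cos(th),-np.sin(th)],[np.sin(th),np.cos(th)]])
for n,C in(("top",(.5787,.0041)),("scene",(.5764,.002))):
    c=capture(n);cv2.imwrite(f"pics/{n}1.png",c["pixels"][:,:,::-1])
    W=cloud(c);W[c["depth"]<=0]=-9
    W=np.dstack([(W[...,:2]-C)@Rz,W[...,2]]);X,Y,Z=W[...,0],W[...,1],W[...,2]
    for l,zl,y in(("reel",.06,-.1575),("box",.08,-.0525),("motor",.0465,.0525),("torch",.08,.1575)):
        p=W[(abs(X)<.06)&(abs(Y-y)<.047)&(Z>zl)&(Z<.12)]
        if len(p): r=cv2.minAreaRect(p[:,:2].astype(np.float32));print(n,l,len(p),"z95",np.percentile(p[:,2],95).round(3),"off mm",np.round((np.array(r[0])-[0,y])*1000,1),np.round(r[1],3),round(r[2],1))
```

```text
top reel 277 z95 0.074 off mm [0.5 1.4] [0.055 0.056] 4.1
top box 562 z95 0.094 off mm [0.1 1.2] [0.085 0.054] 88.8
top motor 73 z95 0.058 off mm [-0.2  0.3] [0.032 0.034] 8.0
top torch 89 z95 0.09 off mm [-0.6  0.3] [0.032 0.03 ] 1.1
scene reel 338 z95 0.07 off mm [2.5 0.3] [0.062 0.056] 10.3
scene box 584 z95 0.09 off mm [ 0.5 -0.6] [0.087 0.057] 89.2
scene motor 64 z95 0.054 off mm [-5.3 -0.7] [0.033 0.022] 86.2
scene torch 72 z95 0.086 off mm [-0.1 -2.2] [0.033 0.032] 24.0
```

View pics/scene1.png

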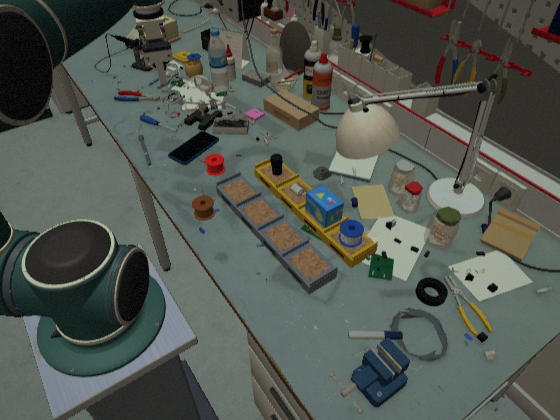

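The scene view shows all four things upright and centred in the yellow rack: torch at (277,163), motor at (296,190), carton at (324,205) and reel at (350,234). The order is reversed, and the phone, marker and tape look unmoved, so I'm handing in.

```bash
python3 -c "
from plant import *
print(sign_off())"
```

```text
the job is handed in; nothing more can be done
None
```

I moved all four things into the yellow rack in reverse order and handed the job in at about 27 s; the last pictures show each one upright and within about 6 mm of its bay centre, with the phone, marker and tape not touched, but sign-off returned no verdict.

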